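Load a glazed tile into a locking bench jig

TASK

Get the blue star tile locked into the nest of the metal jig, ready for dressing its edges. The yellow gate across the nest is held by the red lock bolt: slide the bolt back first, swing the gate wide open, push the tile along the plate until it is fully home against the back fence, then swing the gate fully shut behind it and slide the red bolt fully back to its locked position. Leave the pot, cup, hammer and green spare tile where they are.

Things in the scene. Friction and masses are not known exactly. Their poses are not given: they have to be found in the camera images.
- jig: Fixed bench jig: flat aluminium plate 260 x 420 x 12 mm. Origin on the bench surface; plate top at z=12 mm. In the jig's frame it spans x -175..85, y -210..210 mm. The dark steel fences on it are 18 mm high (tops 30 mm above the bench) and form a nest 106 mm wide at the +y end, open towards -y. The plate is clear for pushing the tile from y=-210 up to the nest.
- pivot (a point): Vertical pivot of the gate, on the plate's top, at jig (-82, 64, 12) mm; axes as the jig. The gate's bar is 16 mm wide, its top 30 mm above the bench; it reaches 105 mm from the pivot and has a 35 mm tail beyond it.
- gate (a joint): Swing of the yellow gate, rad. 0 = shut: bar along jig +x across the nest's mouth, its nest-side face at jig y=+72 mm, 3 mm clear of a tile that is home. Grows as it swings out towards jig -y (clockwise from above) to a stop at 1.75, out of the tile's way. Friction about 1.5 N at the post; stays where left. With the bolt locked it has only 0.06 rad of play (0.1 if forced).
- gate_post (a point): Centre of the top of the upright black post on the gate, used to push the gate: diameter 14 mm, 92 mm from the pivot, standing from 30 to 64 mm above the bench.
- lock (a joint): Slide of the red lock bolt, m. 0 = locked: it stands behind the gate's tail and blocks it. Grows as the bolt is pushed towards jig -x (towards the robot), to a stop at 0.025 = fully released. About 1.5 N of friction holds it where it is left. It can return to 0 only while the gate is shut: an open gate's tail is in its way.
- lock_knob (a point): Centre of the top of the upright round red knob on the lock bolt: diameter 16 mm, from 30 to 62 mm above the bench, at jig (-122, 84) mm when locked. The bolt under it is 40 x 20 mm, its top 30 mm above the bench.
- tile: Loose square tile 100 x 100 x 14 mm, 0.2 to 0.4 kg, blue glaze with a white and ochre star; origin at the centre of its underside, z up, x and y along its edges. It starts flat on the plate on the -y side of the gate's sweep, turned up to 13 degrees, up to about 35 mm off the rail. Too wide to grip: push it by its edges.
- pot: Bystander: terracotta bowl, 90 mm wide, 60 mm high; origin at its underside.
- cup: Bystander: white cup, 70 mm wide, 80 mm high; origin at its underside.
- hammer: Bystander: hammer 240 mm long lying on the bench.
- spare: Bystander: green spare tile, 100 x 100 x 14 mm, lying on the bench; origin at the centre of its underside.
- rail_mid (a point): Point on the inner face of the long guide rail, at plate level: jig (53, 0, 12) mm. The rail runs along jig y from -188 to 187 mm on the +x side; its inner face is the plane jig x=+53 mm. It is also one side of the nest. A tile pushed against it has its centre at jig x=+3 mm.
- nest_home (a point): Where the centre of the tile's underside lies when it is fully home: jig (0, 125, 12) mm, axes as the jig. Back fence: inner face at jig y=+175 mm. Short fence on the -x side: inner face at x=-53 mm, y from 90 to 175 mm, with a small flared lead-in in front of it, from y=75. So a tile has 3 mm play on each side.
Mind the look-alikes: they are no part of the job. Leave any orange look-alike of the tile alone.

How it is judged:
On the way, in this order (a step that is already met when the one before it is completed fails the run):
1. the red bolt is slid back while the gate is still shut (value of joint lock above 0.02 m and value of joint gate below 0.15 rad), for 0.2 s.
2. the gate is swung wide open (value of joint gate above 1.35 rad), for 0.2 s.
3. the tile is pushed into the nest, within 12 mm of the back fence (y of tile in the frame of jig above 0.113 m and x of tile in the frame of jig between -0.01 and 0.01 m and z of tile in the frame of jig below 0.018 m), for 0.2 s.
4. the gate is swung shut behind the tile, the bolt still back (value of joint gate below 0.08 rad and value of joint lock above 0.008 m), for 0.1 s.
5. the bolt is slid back to locked (value of joint lock below 0.005 m), for 0.2 s.
At the end, for the whole second after the job is handed in: The tile lies flat and still in the nest, within 5 mm of the back fence and 8 mm of the nest's centre line, the gate is shut (within 0.08 rad) and the red bolt is locked (within 5 mm) (value of joint lock below 0.005 m and value of joint gate below 0.08 rad and y of tile in the frame of jig between 0.12 and 0.128 m and x of tile in the frame of jig between -0.008 and 0.008 m and z of tile in the frame of jig below 0.016 m and angle between tile's own z axis and vertical below 0.08 rad and linear speed of tile below 0.01 m/s); the robot touches nothing.
It fails at once if a bystander (pot, cup, hammer, spare tile) is moved by more than 30 mm (distance of any of pot, cup, hammer, spare from where it was at the start of the episode above 0.03 m).
It fails at once if the tile is tipped up by more than about 25 degrees (angle between tile's own z axis and vertical above 0.45 rad).
It also fails if it takes over 72 s, if anything falls off the work surface, if the arm or the gripper's body presses on something with over 40 N, if the wrist force passes 120 N, or if a joint passes its speed limit or range.

ROBOT

A 6-joint arm with a two-finger parallel gripper is mounted at the origin on the work surface. World frame = base frame: x ahead of the robot, y to its left, z up, the work surface at z = 0. Lengths are in m, angles in rad, forces in N, time in s.
With the tool pointing down it reaches from about 0.275 to 0.725 m from the base axis. Payload 15.9 kg.
Tool frame: the origin (TCP) lies at the very end of the fingers, on their centre line; the grasp point (between the pads) lies 19 mm behind it (grip_depth is the distance from the TCP to the grasp point, in m); z points along the fingers, y is the line along which they close (so a half turn about z gives the same grasp; the last joint's range is limited). The gripper opens to 85 mm and grips with 20 to 120 N. Pads are 22 mm wide; open, the fingers measure 114 mm over their backs; the gripper's body (76 mm by 85 mm) begins 54 mm behind the grasp point. The pads swing forward as they close: fully open they stand 13 mm farther back than shut.
Start: joints at [-1.293, 0.213, -0.034, 1.323, 0, 1.571], TCP at [0.137, -0.481, 0.231] pointing down, gripper open.
Joint ranges: [-2.98, 2.98], [-0.74, 1.72], [-1.14, 1.35], [-2.1, 2.04], [-1.57, 1.44], [-3.14, 3.14]. Speed limits (rad/s): [1.89, 1.89, 2.39, 2.57, 3.14, 3.14].

INTERFACE

Orientations are given as a 3x3 rotation matrix whose columns are the frame's x, y, z axes.
In Python, from rig import * gives the robot as it stands.
- The arm moves only by the tool apply_moves, never from a script. Its argument "targets" is a list of rows, each a list of 5 numbers: the shift along the tool's x, y, z in m, then the turn about the tool's z in rad, then the opening, from -1 (shut) to 1 (fully open). A call has exactly 8 rows; each row is the pose to reach, as a shift and turn from the pose commanded when the call began, along the tool's axes at that moment; what a row does not reach only later rows make up. A row lasts 1/10 s, in which the tool goes at most 50 mm and 8.59 degrees, less where a joint would pass 70% of its speed; a pose out of reach is approached as far as the arm can. A call with a gripper value outside its range is refused whole. The fingers move at their own pace and stop on an object; "grip_force" is the grip in N (left out, the last holds). Time passes only in rows, so rows that repeat a pose let the fingers close, or fill a call up. It gives the time, the measured TCP pose, the force, the opening and the grip force at its end, in the units of the state.
- observe(): the state, without advancing time (a new reading comes with each control period).
- get_image(name): name is "scene" or "side" or "wrist"; returns the picture (420x560x3 uint8, red, green, blue); there is no depth.
- camera_info(name): a dict with "K" (3x3 intrinsics, pixels), "k1" (the pictures are not rectified: a ray, as slopes to the right and down, at radius r is drawn at 1 + k1 r^2 times it, then the intrinsics apply), "rvec" (rotation vector, rad) and "tvec" (3), from world to camera coordinates, as OpenCV has them. Camera axes: x right, y down, z forward; pixel columns grow to the right and rows downward; lengths in m; the calibration is good to about 2 mm. A picture is of the moment at which its call begins: read the wrist's pose just before it. camera_info takes no time and is no camera call; for the wrist camera it gives the pose at the moment of the call.
- finish_job(): hands the job in; it is judged then, once.
The state is a dict: "time_s": time; "joint_positions": joint angles; "joint_velocities": joint speeds; "effort": joint torques, N m; "position": TCP position; "orientation": TCP orientation; "force": force on the tool from outside, world axes, zero at the start; "wrist_torque": the same for the moment, N m; "opening": opening from 0.0 (shut) to 1.0 (fully open); "grasp_force": force on a finger pad.
Only numpy, scipy, OpenCV 4.12 (cv2) and the standard library are available. Lean on these libraries where they do the work, as an engineer would, in place of code of your own. Each camera call takes 0.05 s, during which the arm holds its last target. There are 200 camera calls.

## Working session

There is one attempt and no reset: what is moved stays moved. The work goes in short steps, Python scripts to look and compute and a tool call to move; the robot and the scene stay as the last step left them, time stands still between calls to the robot, and variables do not carry over. Pictures are saved under pics/ and viewed, at most 10 in all, crops included, and the job is handed in when it is done.

Besides the shell and the picture viewer there is one more tool, called after ">>>" by a JSON object that holds its "fn" and its "kwargs". apply_moves: Moves the arm, as the interface text tells. Its arguments: {"type":"object","properties":{"targets":{"type":"array","items":{"type":"array","items":{"type":"number"}}},"grip_force":{"type":"number"}},"required":["targets"]}

```bash
ls; mkdir -p pics
python3 - <<'E'
from rig import *
import cv2, numpy as np
s=observe();print(s['time_s'],s['position'],s['orientation'],s['opening'])
a=get_image('scene');b=get_image('side')
cv2.imwrite('pics/scene.png',a[:,:,::-1]);cv2.imwrite('pics/side.png',b[:,:,::-1])
for n in('scene','side'):print(camera_info(n))
E
```

```text
pics
0.0 [ 0.13703875 -0.48050356  0.23080954] [[ 9.61658585e-01  2.74249298e-01 -2.96549490e-04]
 [ 2.74249458e-01 -9.61657988e-01  1.07236562e-03]
 [ 8.91633107e-06 -1.11257814e-03 -9.99999381e-01]] 1.0002921630831254
{'K': array([[416.65028785,   0.        , 278.33623191],
       [  0.        , 416.65028785, 207.74515958],
       [  0.        ,   0.        ,   1.        ]]), 'k1': -0.11712914342421647, 'rvec': array([ 2.10950701,  1.17139964, -0.4737137 ]), 'tvec': array([-0.31744129, -0.31657438,  1.70255547])}
{'K': array([[481.04698567,   0.        , 274.7246211 ],
       [  0.        , 481.04698567, 208.05239902],
       [  0.        ,   0.        ,   1.        ]]), 'k1': -0.1438013660797724, 'rvec': array([ 2.17596895, -0.14480911,  0.08819453]), 'tvec': array([-0.59053738,  0.07883511,  1.55778277])}
```

View pics/scene.png

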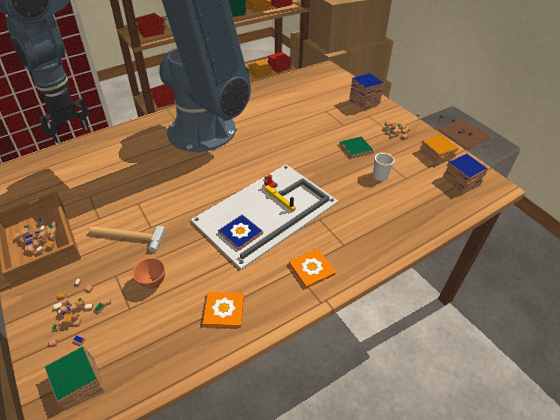

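View pics/side.png

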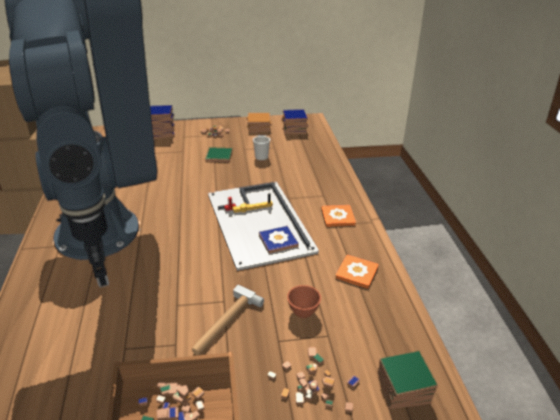

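The scene picture shows the jig with corners near (193,221), (285,167), (337,200), (240,266). The blue star tile is at (240,232), the red knob at (268,181) and the black post at (291,202). The orange tiles at (312,267) and (223,308) are look-alikes, and the green tile is at (356,147).

```bash
cat > h.py <<'E'
from rig import *
import cv2, numpy as np
def rays(ci,px):
    px=np.atleast_2d(np.asarray(px,float)); K=ci['K']
    d=(px-K[:2,2])/K[0,0]; u=d.copy()
    for _ in range(20): u=d/(1+ci['k1']*(u**2).sum(1,keepdims=True))
    R=cv2.Rodrigues(np.asarray(ci['rvec']))[0]; C=-R.T@np.asarray(ci['tvec']).ravel()
    return C,np.c_[u,np.ones(len(u))]@R
def plane(ci,px,z):
    C,D=rays(ci,px); return (C+D*((z-C[2])/D[:,2:3]))[:,:2]
def project(ci,P):
    P=np.atleast_2d(np.asarray(P,float));R=cv2.Rodrigues(np.asarray(ci['rvec']))[0]
    c=P@R.T+np.asarray(ci['tvec']).ravel(); u=c[:,:2]/c[:,2:]
    return u*(1+ci['k1']*(u**2).sum(1,keepdims=True))*ci['K'][0,0]+ci['K'][:2,2]
def tojig(J,p):  # J=(x,y,th)
    c,s=np.cos(J[2]),np.sin(J[2]); return (np.atleast_2d(p)-J[:2])@np.array([[c,-s],[s,c]])
def toworld(J,p):
    c,s=np.cos(J[2]),np.sin(J[2]); return np.atleast_2d(p)@np.array([[c,s],[-s,c]])+J[:2]
def mask(a,lo,hi):
    h=cv2.cvtColor(a,cv2.COLOR_RGB2HSV); return cv2.inRange(h,np.array(lo),np.array(hi))
def biggest(m,ctr=None,rad=1e9):
    cs=[c for c in cv2.findContours(m,cv2.RETR_EXTERNAL,cv2.CHAIN_APPROX_NONE)[0]]
    if ctr is not None: cs=[c for c in cs if np.linalg.norm(c[:,0].mean(0)-ctr)<rad]
    return max(cs,key=cv2.contourArea)[:,0].astype(float)
E
python3 - <<'E'
from h import *
for n,pc,tc in(('scene',(265,215),(240,232)),('side',(262,222),(278,238))):
    a=cv2.imread(f'pics/{n}.png')[:,:,::-1].copy();ci=camera_info(n)
    m=mask(a,(0,0,120),(179,45,255)); m=cv2.morphologyEx(m,cv2.MORPH_CLOSE,np.ones((3,3)))
    c=biggest(m,pc,45)
    r=cv2.minAreaRect(plane(ci,c,.012).astype(np.float32));print(n,'plate',r,cv2.boxPoints(r).round(3).tolist())
    t=biggest(mask(a,(105,120,40),(130,255,255)),tc,15)
    r=cv2.minAreaRect(plane(ci,t,.026).astype(np.float32));print('tile',r)
    hs=cv2.cvtColor(a,cv2.COLOR_RGB2HSV); 
    red=mask(a,(0,170,60),(6,255,255))|mask(a,(172,170,60),(179,255,255))
    sub=np.zeros_like(red); x,y=pc; sub[y-50:y+20,x-50:x+50]=255
    q=biggest(red&sub);print('red bbox',q.min(0),q.max(0)); 
    top=q[q[:,1]<=q[:,1].min()+1].mean(0);print(top,plane(ci,top,.062))
E
```

```text
scene plate ((0.5422669649124146, -0.013020768761634827), (0.26418939232826233, 0.42068034410476685), 10.038799285888672) [[0.37599998712539673, 0.17100000381469727], [0.4490000009536743, -0.24300000071525574], [0.7089999914169312, -0.19699999690055847], [0.6359999775886536, 0.21699999272823334]]
tile ((0.5862832069396973, -0.13325423002243042), (0.09508922696113586, 0.09401275217533112), 12.361894607543945)
red bbox [265. 175.] [275. 186.]
[269.  175.4] [[0.44873509 0.05548269]]
side plate ((0.540118932723999, -0.01535804569721222), (0.26303067803382874, 0.43027356266975403), 10.027989387512207) [[0.37299999594688416, 0.17399999499320984], [0.4480000138282776, -0.25], [0.7070000171661377, -0.20399999618530273], [0.6320000290870667, 0.21899999678134918]]
tile ((0.5879775285720825, -0.13308195769786835), (0.08863331377506256, 0.08506003022193909), 12.217753410339355)
red bbox [225. 203.] [233. 208.]
[230.33333333 203.66666667] [[0.44985031 0.01854773]]
```

Jig origin is about (0.5855, −0.0055), yaw 10.03°. The knob prediction (0.451, 0.056) agrees with the measured (0.449, 0.0555). I'll move above the knob, lining the tool up with the jig.

>>> {"fn": "apply_moves", "kwargs": {"targets": [[0.035,-0.034,0,0.02,1],[0.07,-0.067,0,0.04,1],[0.105,-0.1,0,0.06,1],[0.14,-0.134,0,0.08,1],[0.175,-0.168,0,0.1,1],[0.21,-0.2,0,0.102,1],[0.245,-0.235,0,0.102,1],[0.28,-0.268,0,0.102,1]]}}

```text
time_s: 0.9
position: [0.3326, -0.1456, 0.2313]
orientation: [[0.985, 0.175, 0.0], [0.175, -0.985, -0.0], [0.0, 0.0, -1.0]]
force: [0.7, -1.0, 0.4]
opening: 1.002
grasp_force: 0.0
```

Run:
```python
from h import *
s=observe();p=np.array(s['position']);R=np.array(s['orientation'])
J=np.array([.5855,-.0055,.175]);k=toworld(J,[-.122,.084])[0]
print(s['time_s'],p,R[:,0],np.degrees(np.arctan2(R[1,0],R[0,0])),(R.T@(np.r_[k,.231]-p)).round(4))
```

```text
0.9 [ 0.33260142 -0.14555445  0.23132708] [9.84637014e-01 1.74613647e-01 1.60339023e-04] 10.05617565257067 [ 0.1515 -0.1778  0.0003]
```

>>> {"fn": "apply_moves", "kwargs": {"targets": [[0.025,-0.03,0,0,1],[0.05,-0.06,0,0,1],[0.075,-0.09,0,0,1],[0.1,-0.12,0,0,1],[0.125,-0.15,0,0,0.5],[0.151,-0.178,0,0,0.2],[0.151,-0.178,0,0,0],[0.151,-0.178,0,0,0]]}}

```text
time_s: 1.7
position: [0.4497, 0.0547, 0.2308]
orientation: [[0.984, 0.177, -0.001], [0.177, -0.984, -0.0], [-0.001, 0.0, -1.0]]
force: [-0.2, -0.8, 0.3]
opening: 0.5
grasp_force: 0.0
```

Run:
```python
from h import *
s=observe();ci=camera_info('wrist');a=get_image('wrist');cv2.imwrite('pics/w1.png',a[:,:,::-1])
print(s['position'],ci)
J=np.array([.5855,-.0055,.175])
for n,q,z in(('knob',[-.122,.084],.062),('post',[.01,.064],.064)):print(n,project(ci,np.c_[toworld(J,q),z]))
s1=get_image('scene');cv2.imwrite('pics/s1.png',s1[:,:,::-1])
```

```text
[0.44965076 0.05466755 0.23081503] {'K': array([[376.13384122,   0.        , 276.9590413 ],
       [  0.        , 376.13384122, 204.28451994],
       [  0.        ,   0.        ,   1.        ]]), 'k1': -0.07551294690975305, 'rvec': array([-2.24059363,  1.87556837,  0.25559711]), 'tvec': array([-0.02654852,  0.40038037,  0.49884182])}
knob [[274.2913255  180.70061798]]
post [[300.63734284  11.69372192]]
```

View pics/w1.png

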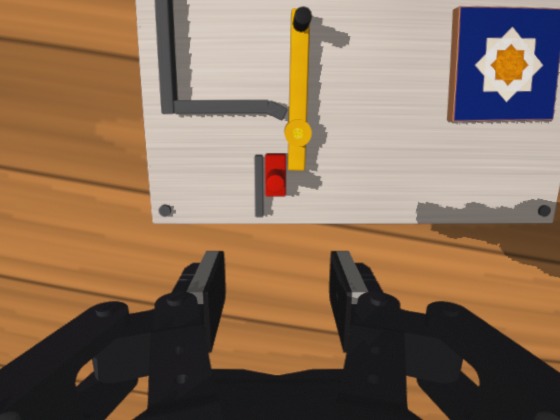

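The wrist view shows the knob at (275,181) where I predicted (274,181), and the post at (301,14) where I predicted (301,12). The blue star tile is at (509,64), so the jig pose is good. Going down to grip the knob.

>>> {"fn": "apply_moves", "kwargs": {"targets": [[0.001,-0.001,0.04,0,-0.1],[0.001,-0.001,0.08,0,-0.1],[0.001,-0.001,0.12,0,-0.1],[0.001,-0.001,0.15,0,-0.1],[0.001,-0.001,0.175,0,-0.1],[0.001,-0.001,0.193,0,-0.1],[0.001,-0.001,0.193,0,-0.6],[0.001,-0.001,0.193,0,-1]], "grip_force": 30}}

```text
time_s: 2.6
position: [0.4493, 0.0558, 0.0384]
orientation: [[0.985, 0.174, -0.002], [0.174, -0.985, 0.003], [-0.002, -0.003, -1.0]]
force: [-3.3, 10.5, -19.7]
opening: 0.174
grasp_force: 29.4
```

>>> {"fn": "apply_moves", "kwargs": {"targets": [[0,0,0,0,-1],[0,0,0,0,-1],[-0.006,0,0,0,-1],[-0.012,0,0,0,-1],[-0.018,0,0,0,-1],[-0.023,0,0,0,-1],[-0.026,0,0,0,-1],[-0.026,0,0,0,-1]], "grip_force": 30}}

```text
time_s: 3.4
position: [0.4245, 0.0516, 0.0387]
orientation: [[0.985, 0.175, -0.0], [0.175, -0.985, 0.003], [0.0, -0.003, -1.0]]
force: [3.3, 11.8, -24.4]
opening: 0.174
grasp_force: 30.1
```

>>> {"fn": "apply_moves", "kwargs": {"targets": [[0,0,0,0,-0.3],[0,0,0,0,-0.1],[0,0,0,0,0],[0,0,-0.03,0,0],[0,0,-0.06,0,0],[0,0,-0.1,0,0],[0,0,-0.12,0,0],[0,0,-0.12,0,0]]}}

```text
time_s: 4.2
position: [0.4269, 0.0508, 0.1615]
orientation: [[0.985, 0.175, 0.005], [0.175, -0.985, 0.0], [0.005, 0.0, -1.0]]
force: [0.7, 0.2, -1.0]
opening: 0.498
grasp_force: 0.0
```

Run:
```python
from h import *
J=np.array([.5855,-.0055,.175])
s=observe();p=np.array(s['position']);R=np.array(s['orientation']);print(s['time_s'],p,s['force'],s['opening'])
ci=camera_info('wrist');a=get_image('wrist')
red=mask(a,(0,150,60),(8,255,255))|mask(a,(172,150,60),(179,255,255));q=biggest(red)
print('bolt',q.min(0),q.max(0),tojig(J,cv2.boxPoints(cv2.minAreaRect(plane(ci,q,.03).astype(np.float32)))).round(4))
print(project(ci,[np.r_[toworld(J,[x,.084])[0],.062] for x in(-.122,-.142,-.147)]))
k=toworld(J,[.01,.064])[0];print((R.T@(np.r_[k,.038]-p)).round(4))
cv2.imwrite('pics/w2.png',a[:,:,::-1])
```

```text
4.2 [0.42685414 0.05083324 0.16147362] [ 0.70213914  0.24491195 -1.01428653] 0.4983640828113383
bolt [262. 169.] [287. 221.] [[-0.1678  0.0933]
 [-0.1678  0.0743]
 [-0.1276  0.0742]
 [-0.1275  0.0933]]
[[273.82346071 168.9876059 ]
 [273.88523242 198.74222353]
 [273.9007237  205.99263135]]
[0.1557 0.0191 0.1243]
```

View pics/w2.png

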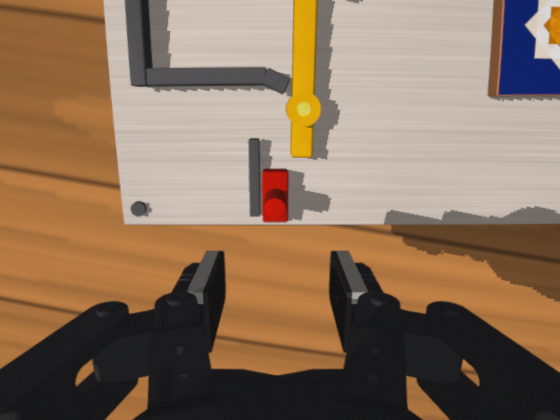

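The bolt is fully back: its centre is at jig x = −147 mm and the tail is clear. Next I cage the post.

>>> {"fn": "apply_moves", "kwargs": {"targets": [[0.045,0.006,0,0,-0.2],[0.09,0.012,0,0,-0.3],[0.135,0.017,0,0,-0.35],[0.156,0.019,0.01,0,-0.35],[0.156,0.019,0.04,0,-0.35],[0.156,0.019,0.08,0,-0.35],[0.156,0.019,0.11,0,-0.35],[0.156,0.019,0.124,0,-0.35]]}}

```text
time_s: 5.05
position: [0.5795, 0.059, 0.0302]
orientation: [[0.985, 0.175, -0.005], [0.175, -0.985, -0.001], [-0.005, -0.0, -1.0]]
force: [-0.9, 0.2, 0.6]
opening: 0.326
grasp_force: 0.0
```

Run:
```python
from h import *
J=np.array([.5855,-.0055,.175])
s=observe();p=np.array(s['position']);R=np.array(s['orientation']);print(s['time_s'],p,s['force'],s['opening'],tojig(J,p[:2]))
# arc offsets in tool axes (x=jig x, y=-jig y)
for g in np.arange(.15,1.75,.15):print(round(g,2),round(.092*(np.cos(g)-1),3),round(.092*np.sin(g),3))
```

```text
5.05 [0.5794681  0.05899744 0.03021817] [-0.9123758   0.21466595  0.61898878] 0.3258741751841163 [[0.00528976 0.06456254]]
0.15 -0.001 0.014
0.3 -0.004 0.027
0.45 -0.009 0.04
0.6 -0.016 0.052
0.75 -0.025 0.063
0.9 -0.035 0.072
1.05 -0.046 0.08
1.2 -0.059 0.086
1.35 -0.072 0.09
1.5 -0.085 0.092
1.65 -0.099 0.092
```

>>> {"fn": "apply_moves", "kwargs": {"targets": [[-0.001,0.011,-0.006,0.12,-0.35],[-0.003,0.022,-0.006,0.24,-0.35],[-0.006,0.032,-0.006,0.36,-0.35],[-0.01,0.042,-0.006,0.48,-0.35],[-0.016,0.052,-0.006,0.6,-0.35],[-0.023,0.061,-0.006,0.72,-0.35],[-0.031,0.069,-0.006,0.84,-0.35],[-0.039,0.075,-0.006,0.96,-0.35]]}}

```text
time_s: 5.85
position: [0.5337, -0.1054, 0.0395]
orientation: [[0.96, -0.281, 0.021], [-0.28, -0.947, 0.156], [-0.024, -0.155, -0.988]]
force: [0.3, 0.5, 0.4]
opening: 0.325
grasp_force: 0.0
```

>>> {"fn": "apply_moves", "kwargs": {"targets": [[-0.001,0.011,0,0.12,-0.35],[-0.003,0.022,0,0.24,-0.35],[-0.006,0.032,0,0.36,-0.35],[-0.01,0.042,0,0.48,-0.35],[-0.016,0.052,0,0.6,-0.35],[-0.021,0.059,0,0.69,-0.35],[-0.021,0.059,0,0.69,-0.35],[-0.021,0.059,0,0.69,-0.35]]}}

```text
time_s: 6.65
position: [0.4217, -0.2481, 0.0313]
orientation: [[0.759, -0.648, 0.068], [-0.637, -0.718, 0.281], [-0.134, -0.256, -0.957]]
force: [0.4, -0.8, 0.6]
opening: 0.323
grasp_force: 0.0
```

Run:
```python
from h import *
J=np.array([.5855,-.0055,.175])
s=observe();p=np.array(s['position']);R=np.array(s['orientation']);print(s['time_s'],p,s['force'],s['opening'],tojig(J,p[:2]),s['joint_positions'])
```

```text
6.65 [ 0.42173454 -0.24813812  0.03134316] [ 0.35886456 -0.79590668  0.61129488] 0.32323658043240466 [[-0.20350946 -0.2104193 ]] [-0.69944868  0.43467751 -0.2944467   0.97593655  0.26164549  3.14055184]
```

The turn ran joint 6 into its limit: 3.14 is right there and the tool tilted. I'll lift off, turn back the other way and look.

>>> {"fn": "apply_moves", "kwargs": {"targets": [[0,0,-0.03,0,-0.35],[0,0,-0.07,-0.05,-0.35],[0,0,-0.11,-0.15,-0.35],[0,0,-0.14,-0.3,-0.35],[0,0,-0.16,-0.45,-0.35],[0,0,-0.16,-0.6,-0.35],[0,0,-0.16,-0.75,-0.35],[0,0,-0.16,-0.9,-0.35]]}}

```text
time_s: 7.45
position: [0.4117, -0.2926, 0.1847]
orientation: [[0.977, 0.2, 0.068], [0.174, -0.944, 0.281], [0.12, -0.263, -0.957]]
force: [-0.3, -0.4, -0.6]
opening: 0.324
grasp_force: 0.0
```

Run:
```python
from h import *
J=np.array([.5855,-.0055,.175])
s=observe();p=np.array(s['position']);R=np.array(s['orientation']);print(s['time_s'],p,R.round(3).tolist(),tojig(J,p[:2]),np.round(s['joint_positions'],3))
a=get_image('scene');cv2.imwrite('pics/s2.png',cv2.resize(a[120:330,80:430,::-1],None,fx=2,fy=2))
```

```text
7.45 [ 0.41174881 -0.29261984  0.18469907] [[0.977, 0.2, 0.068], [0.174, -0.944, 0.281], [0.12, -0.263, -0.957]] [[-0.22108731 -0.25248303]] [-0.774  0.368  0.02   1.375  0.251  2.157]
```

View pics/s2.png

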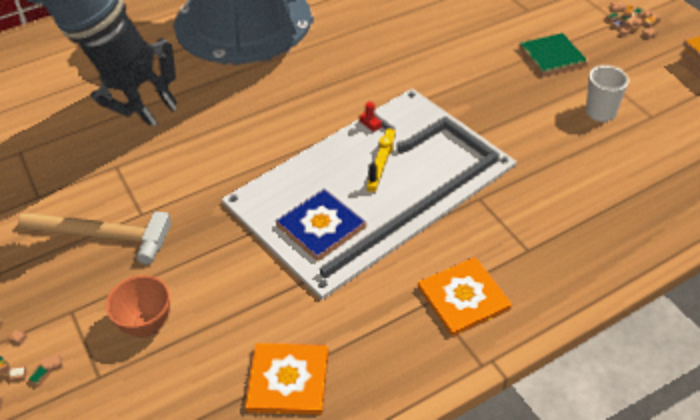

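The gate is only about 1 rad open. Tile and bystanders look untouched: tile at crop (320,221), hammer and pot as before. The tool now carries a 17° lean, fingers pointing to +y as they go down, which suits the pushes. I'll turn the tool −90°, away from the limit, and move to the post.

```bash
cat >> h.py <<'E'
J=np.array([.5855,-.0055,.175])
def go(jx,jy,z,turn=0):
    s=observe();p=np.array(s['position']);R=np.array(s['orientation'])
    print('t',s['time_s'],'jig',(tojig(J,p[:2])*1000).round(1),'z',p[2].round(4),'F',np.round(s['force'],1),'q',np.round(s['joint_positions'],2))
    print('toolx yaw in jig deg',np.degrees(np.arctan2(R[1,0],R[0,0])-J[2]).round(1),'z axis',R[:,2].round(3))
    print('delta',(R.T@(np.r_[toworld(J,[jx,jy])[0],z]-p)).round(4))
def jt(*vs): # jig displacement -> tool
    R=np.array(observe()['orientation']);c,s_=np.cos(J[2]),np.sin(J[2])
    for v in vs: print(v,'->',(R.T@np.array([c*v[0]-s_*v[1],s_*v[0]+c*v[1],v[2]])).round(4))
E
python3 - <<'E'
from h import *
go(.01,-.04,.18)
a=get_image('scene');ci=camera_info('scene')
m=mask(a,(20,150,100),(35,255,255));m[:180]=0;m[230:]=0;m[:,:250]=0;m[:,300:]=0
P=tojig(J,plane(ci,biggest(m),.03));r=cv2.minAreaRect((P*1000).astype(np.float32));print(r)
print(tojig(J,plane(ci,[[266.5,203]],.064)))
t=biggest(mask(a,(105,120,40),(130,255,255)),(240,232),15);r=cv2.minAreaRect((tojig(J,plane(ci,t,.026))*1000).astype(np.float32));print('tile',r)
E
```

```text
t 7.5 jig [[-221.1 -252.4]] z 0.1847 F [ 0.4 -0.4 -0.9] q [-0.77  0.37  0.02  1.38  0.25  2.15]
toolx yaw in jig deg 0.6 z axis [ 0.068  0.281 -0.957]
delta [ 0.231  -0.1937  0.0874]
((-59.01081848144531, 33.2780647277832), (22.047208786010742, 151.32119750976562), 37.72480392456055)
[[-0.02735397 -0.01124322]]
tile ((-21.471805572509766, -125.9393310546875), (95.0892562866211, 94.01275634765625), 2.3351380825042725)
```

>>> {"fn": "apply_moves", "kwargs": {"targets": [[0.029,-0.024,0.011,-0.14,-0.7],[0.058,-0.048,0.022,-0.28,-1],[0.087,-0.073,0.033,-0.42,-1],[0.116,-0.097,0.044,-0.56,-1],[0.144,-0.121,0.055,-0.7,-1],[0.173,-0.145,0.066,-0.84,-1],[0.202,-0.17,0.077,-0.98,-1],[0.231,-0.194,0.087,-1.12,-1]]}}

```text
time_s: 8.35
position: [0.6069, -0.0445, 0.18]
orientation: [[0.251, 0.966, 0.067], [0.924, -0.26, 0.28], [0.288, -0.008, -0.958]]
force: [-0.5, -1.0, -0.8]
opening: 0.001
grasp_force: 0.0
```

>>> {"fn": "apply_moves", "kwargs": {"targets": [[0,0,0,-0.13,-1],[0,0,0,-0.26,-1],[0,0,0,-0.39,-1],[0,0,0,-0.45,-1],[0,0,0,-0.45,-1],[0,0,0,-0.45,-1],[0,0,0,-0.45,-1],[0,0,0,-0.45,-1]]}}

```text
time_s: 9.15
position: [0.6064, -0.0462, 0.1807]
orientation: [[-0.192, 0.979, 0.068], [0.946, 0.166, 0.28], [0.263, 0.118, -0.958]]
force: [-0.1, 0.2, -0.2]
opening: 0.0
grasp_force: 0.0
```

Run:
```python
from h import *
go(.01,-.02,.04);jt((-.01,0,0),(0,.01,0),(0,0,.01))
ci=camera_info('wrist');a=get_image('wrist');cv2.imwrite('pics/w3.png',a[:,:,::-1])
print(project(ci,[np.r_[toworld(J,[-.082+.092*np.cos(g),.064-.092*np.sin(g)])[0],.064] for g in (.9,.95,1,1.05)]).round(0))
```

```text
t 9.15 jig [[ 13.5 -43.7]] z 0.1807 F [-0.1  0.2 -0.2] q [-0.23  0.44  0.12  1.25  0.29  1.16]
toolx yaw in jig deg 91.4 z axis [ 0.068  0.28  -0.958]
delta [-0.0141 -0.0203  0.1405]
(-0.01, 0, 0) -> [ 0.0002 -0.0099 -0.0012]
(0, 0.01, 0) -> [ 0.0096 -0.0001  0.0026]
(0, 0, 0.01) -> [ 0.0026  0.0012 -0.0096]
[[204. 191.]
 [199. 195.]
 [194. 198.]
 [188. 202.]]
```

View pics/w3.png

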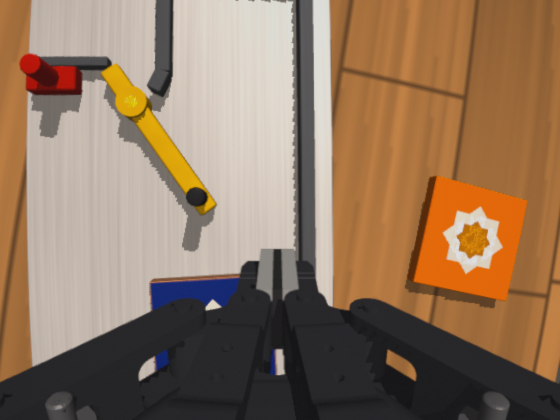

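The wrist view shows the post at (197,197), so the gate is at about 0.97 rad. The knob at (32,65) is back, and the lane on the +x side of the post is clear. I'll descend beside the post and push it to −x.

>>> {"fn": "apply_moves", "kwargs": {"targets": [[-0.002,-0.005,0.035,0,-1],[-0.004,-0.01,0.07,0,-1],[-0.006,-0.015,0.105,0,-1],[-0.009,-0.02,0.142,0,-1],[-0.009,-0.02,0.142,0,-1],[-0.01,-0.029,0.14,0,-1],[-0.011,-0.038,0.139,0,-1],[-0.013,-0.047,0.137,0,-1]]}}

```text
time_s: 10.0
position: [0.5732, -0.029, 0.0426]
orientation: [[-0.194, 0.978, 0.072], [0.946, 0.167, 0.279], [0.261, 0.122, -0.958]]
force: [11.0, -9.6, -1.9]
opening: -0.002
grasp_force: 7.5
```

>>> {"fn": "apply_moves", "kwargs": {"targets": [[-0.001,-0.009,-0.001,0,-1],[-0.002,-0.018,-0.003,0,-1],[-0.003,-0.027,-0.004,0,-1],[-0.005,-0.036,-0.006,0,-1],[-0.006,-0.044,-0.007,0,-1],[-0.006,-0.048,-0.0075,0,-1],[-0.006,-0.048,-0.0075,0,-1],[-0.006,-0.048,-0.0075,0,-1]]}}

```text
time_s: 10.8
position: [0.5301, -0.0513, 0.0429]
orientation: [[-0.192, 0.978, 0.078], [0.95, 0.165, 0.266], [0.248, 0.125, -0.961]]
force: [11.3, -51.5, -0.5]
opening: -0.005
grasp_force: 24.2
```

Run:
```python
from h import *
go(-.05,-.027,.04)
a=get_image('scene');ci=camera_info('scene')
m=mask(a,(20,150,100),(35,255,255));m[:170]=0;m[230:]=0;m[:,:240]=0;m[:,300:]=0
P=tojig(J,plane(ci,biggest(m),.03));print('gate',cv2.minAreaRect((P*1000).astype(np.float32)),P.min(0),P.max(0))
```

```text
t 10.8 jig [[-62.5 -35.5]] z 0.0429 F [ 11.3 -51.5  -0.5] q [-0.26  0.38 -0.33  0.85  0.28  1.13]
toolx yaw in jig deg 91.4 z axis [ 0.078  0.266 -0.961]
delta [0.0072 0.012  0.0065]
gate ((-74.94805908203125, 26.688034057617188), (32.90379333496094, 143.2203826904297), 8.894163131713867) [-0.09838806 -0.04441875] [-0.06186414  0.09715925]
```

>>> {"fn": "apply_moves", "kwargs": {"targets": [[-0.008,0,-0.002,0,-1],[-0.01,0.01,-0.002,0,-1],[-0.01,0.03,0,0,-1],[-0.01,0.04,-0.01,0,-1],[-0.01,0.05,-0.03,0,-1],[-0.02,0.05,-0.06,0,-1],[-0.02,0.05,-0.09,0,-1],[-0.02,0.05,-0.09,0,-1]]}}

```text
time_s: 11.65
position: [0.5747, -0.081, 0.1319]
orientation: [[-0.194, 0.978, 0.075], [0.946, 0.166, 0.278], [0.26, 0.125, -0.958]]
force: [0.4, -0.5, 0.6]
opening: 0.001
grasp_force: 0.0
```

Run:
```python
from h import *
ci=camera_info('wrist');a=get_image('wrist');cv2.imwrite('pics/w4.png',a[:,:,::-1])
m=mask(a,(20,150,100),(35,255,255));c=biggest(m)
P=tojig(J,plane(ci,c,.03));print('gate',cv2.minAreaRect((P*1000).astype(np.float32)),P.min(0),P.max(0))
t=biggest(mask(a,(105,120,40),(130,255,255)));print('tile',cv2.minAreaRect((tojig(J,plane(ci,t,.026))*1000).astype(np.float32)))
go(-.05,-.027,.04)
for g in(1.3,1.4,1.5):print(project(ci,np.r_[toworld(J,[-.082+.092*np.cos(g),.064-.092*np.sin(g)])[0],.064]))
```

```text
gate ((-80.9564437866211, 6.182548522949219), (16.33368682861328, 94.36563110351562), 2.572946548461914) [-0.09042639 -0.04108295] [-0.07115934  0.05331187]
tile ((-46.793495178222656, -99.29510498046875), (47.99895095825195, 39.04621505737305), 2.3641433715820312)
t 11.7 jig [[-24.4 -71.6]] z 0.1299 F [ 0.3  0.3 -0.3] q [-0.3   0.42 -0.05  1.12  0.29  1.09]
toolx yaw in jig deg 91.6 z axis [ 0.073  0.279 -0.958]
delta [ 0.0203 -0.0367  0.0947]
[[205.4210607  166.55476944]]
[[189.81729339 169.99722135]]
[[173.84081654 171.90874544]]
```

View pics/w4.png

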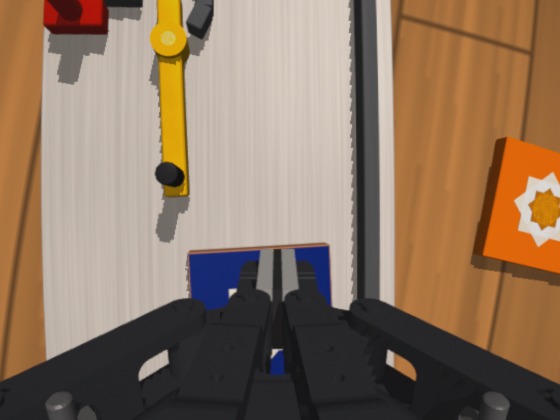

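The post is at (170,173), so the gate is at about 1.52 rad, wide open. The tile is still at jig (−21, −126). I'll come down on its −x side and push it to the rail.

>>> {"fn": "apply_moves", "kwargs": {"targets": [[-0.017,-0.025,-0.008,0,-1],[-0.034,-0.05,-0.016,0,-1],[-0.05,-0.075,-0.023,0,-1],[-0.06,-0.079,0.013,0,-1],[-0.07,-0.084,0.048,0,-1],[-0.079,-0.088,0.083,0,-1],[-0.079,-0.088,0.083,0,-1],[-0.079,-0.088,0.083,0,-1]]}}

```text
time_s: 12.5
position: [0.507, -0.1451, 0.016]
orientation: [[-0.193, 0.979, 0.068], [0.945, 0.167, 0.281], [0.263, 0.118, -0.957]]
force: [-0.1, -0.1, 0.2]
opening: -0.002
grasp_force: 0.0
```

Run:
```python
from h import *
go(-.062,-.126,.019)
```

```text
t 12.5 jig [[-101.6 -123.8]] z 0.016 F [-0.1 -0.1  0.2] q [-0.45  0.46 -0.29  0.88  0.29  0.93]
toolx yaw in jig deg 91.5 z axis [ 0.068  0.281 -0.957]
delta [-0.0024  0.0397  0.0011]
```

>>> {"fn": "apply_moves", "kwargs": {"targets": [[0,0.006,-0.002,0,-1],[0,0.012,-0.001,0,-1],[0,0.018,0,0,-1],[-0.001,0.023,0.001,0,-1],[-0.001,0.028,0.002,0,-1],[-0.002,0.033,0.002,0,-1],[-0.002,0.037,0.003,0,-1],[-0.002,0.037,0.003,0,-1]]}}

```text
time_s: 13.3
position: [0.5448, -0.1404, 0.0176]
orientation: [[-0.194, 0.979, 0.069], [0.945, 0.168, 0.28], [0.263, 0.119, -0.958]]
force: [-0.7, -0.4, 1.1]
opening: 0.001
grasp_force: 0.2
```

```bash
cat >> h.py <<'E'
def tile(n='scene',save=None):
    a=get_image(n);ci=camera_info(n)
    if save: cv2.imwrite(save,a[:,:,::-1])
    m=mask(a,(105,100,30),(130,255,255));cs=cv2.findContours(m,cv2.RETR_EXTERNAL,cv2.CHAIN_APPROX_NONE)[0]
    for c in cs:
        if cv2.contourArea(c)<100: continue
        P=tojig(J,plane(ci,c[:,0],.026))*1000
        if abs(P.mean(0)[0])<100 and abs(P.mean(0)[1])<220: print(n,'tile',cv2.minAreaRect(P.astype(np.float32)),P.min(0).round(1),P.max(0).round(1))
E
python3 - <<'E'
from h import *
go(-.06,-.126,.019);tile();tile('side')
E
```

```text
t 13.3 jig [[ -63.5 -125.7]] z 0.0176 F [-0.7 -0.4  1.1] q [-0.41  0.51 -0.2   0.91  0.29  0.97]
toolx yaw in jig deg 91.6 z axis [ 0.069  0.28  -0.958]
delta [ 0.      0.0037 -0.001 ]
scene tile ((-3.7620391845703125, -125.24571228027344), (99.55055236816406, 95.1683120727539), 4.426414489746094) [ -53.8 -174.8] [ 48.4 -75. ]
side tile ((-0.3144378662109375, -120.94788360595703), (98.77552795410156, 95.52112579345703), 4.951884746551514) [ -49.4 -170.8] [ 51.7 -72.6]
```

>>> {"fn": "apply_moves", "kwargs": {"targets": [[0,0.002,0,0,-1],[0,0.004,0,0,-1],[0,0.006,0.001,0,-1],[0,0.007,0.001,0,-1],[0,0.008,0.001,0,-1],[0,0.009,0.001,0,-1],[0,0.009,0.001,0,-1],[0,0.009,0.001,0,-1]]}}

```text
time_s: 14.2
position: [0.5479, -0.1382, 0.0169]
orientation: [[-0.19, 0.98, 0.06], [0.945, 0.166, 0.281], [0.265, 0.11, -0.958]]
force: [-39.7, -5.5, 25.9]
opening: -0.003
grasp_force: 22.6
```

Run:
```python
from h import *
go(-.09,-.14,.1);tile();jt((-.01,0,0),(0,.01,0),(0,0,.01))
```

```text
t 14.2 jig [[ -60.2 -124.1]] z 0.0169 F [-39.7  -5.5  25.9] q [-0.41  0.52 -0.19  0.92  0.29  0.97]
toolx yaw in jig deg 91.3 z axis [ 0.06   0.281 -0.958]
delta [ 0.0074 -0.0204 -0.087 ]
scene tile ((-1.9414558410644531, -124.72270202636719), (99.59553527832031, 95.18038177490234), 3.7794554233551025) [ -51.7 -174.6] [ 48.4 -75. ]
(-0.01, 0, 0) -> [ 0.0002 -0.0099 -0.0011]
(0, 0.01, 0) -> [ 0.0096 -0.0001  0.0027]
(0, 0, 0.01) -> [ 0.0027  0.0011 -0.0096]
```

The tile is against the rail with about 40 N of contact. I'll back off, lift over and stand behind its −y edge.

>>> {"fn": "apply_moves", "kwargs": {"targets": [[0,-0.015,-0.002,0,-1],[0.008,-0.012,-0.03,0,-1],[0.016,-0.008,-0.059,0,-0.8],[-0.01,0.019,-0.064,0,-0.5],[-0.04,0.045,-0.069,0,-0.5],[-0.07,0.072,-0.074,0,-0.5],[-0.078,0.068,-0.046,0,-0.5],[-0.085,0.065,-0.018,0,-0.5]]}}

```text
time_s: 15.05
position: [0.6339, -0.2145, 0.02]
orientation: [[-0.194, 0.978, 0.071], [0.946, 0.167, 0.279], [0.261, 0.121, -0.958]]
force: [-0.6, 1.0, -0.8]
opening: 0.247
grasp_force: 0.0
```

Run:
```python
from h import *
go(.005,-.19,.018);tile()
```

```text
t 15.05 jig [[  11.2 -214.2]] z 0.02 F [-0.6  1.  -0.8] q [-0.46  0.72  0.17  1.09  0.29  0.92]
toolx yaw in jig deg 91.6 z axis [ 0.071  0.279 -0.958]
delta [ 0.023  -0.0066  0.0075]
scene tile ((-1.1399726867675781, -124.35208129882812), (96.73741912841797, 95.35889434814453), 3.38179087638855) [ -51.  -174.6] [ 48.4 -75. ]
```

>>> {"fn": "apply_moves", "kwargs": {"targets": [[0.012,-0.007,0.004,0,-0.5],[0.028,-0.007,0.008,0,-0.5],[0.045,-0.008,0.013,0,-0.5],[0.062,-0.008,0.018,0,-0.5],[0.079,-0.008,0.023,0,-0.5],[0.096,-0.008,0.028,0,-0.5],[0.113,-0.009,0.032,0,-0.5],[0.13,-0.009,0.037,0,-0.5]]}}

```text
time_s: 15.9
position: [0.6006, -0.0809, 0.0189]
orientation: [[-0.194, 0.979, 0.069], [0.945, 0.167, 0.28], [0.262, 0.12, -0.958]]
force: [-0.0, -3.5, 2.1]
opening: 0.249
grasp_force: 1.6
```

Run:
```python
from h import *
go(.005,.03,.018);tile();tile('side')
```

```text
t 15.9 jig [[  1.8 -76.9]] z 0.0189 F [-0.  -3.5  2.1] q [-0.28  0.56 -0.12  0.9   0.29  1.1 ]
toolx yaw in jig deg 91.5 z axis [ 0.069  0.28  -0.958]
delta [0.1028 0.0025 0.0294]
scene tile ((0.686004638671875, -18.416763305664062), (94.32518005371094, 95.78558349609375), 89.66638946533203) [-47.3 -65.8] [48.3 29. ]
```

>>> {"fn": "apply_moves", "kwargs": {"targets": [[0.014,0,0.004,0,-0.5],[0.028,0,0.008,0,-0.5],[0.042,0,0.012,0,-0.5],[0.056,0,0.016,0,-0.5],[0.07,0,0.02,0,-0.5],[0.084,0,0.023,0,-0.5],[0.096,0,0.027,0,-0.5],[0.108,0,0.03,0,-0.5]]}}

```text
time_s: 16.8
position: [0.5814, 0.0302, 0.0176]
orientation: [[-0.194, 0.979, 0.068], [0.945, 0.168, 0.28], [0.263, 0.119, -0.958]]
force: [0.2, -1.6, -1.0]
opening: 0.249
grasp_force: 0.7
```

Run:
```python
from h import *
go(.003,.065,.018);tile()
```

```text
t 16.8 jig [[ 2.1 35.9]] z 0.0176 F [ 0.2 -1.6 -1. ] q [-0.1   0.48 -0.27  0.79  0.29  1.29]
toolx yaw in jig deg 91.6 z axis [ 0.068  0.28  -0.958]
delta [0.0282 0.0007 0.0074]
scene tile ((-0.6742210388183594, 95.5345458984375), (93.93102264404297, 98.51215362548828), 89.62747192382812) [-49.8  48.3] [ 48.4 142.8]
```

>>> {"fn": "apply_moves", "kwargs": {"targets": [[0.006,0,0.002,0,-0.5],[0.012,0,0.003,0,-0.5],[0.018,0,0.005,0,-0.5],[0.022,0,0.006,0,-0.5],[0.026,0,0.007,0,-0.5],[0.029,0,0.008,0,-0.5],[0.031,0,0.0085,0,-0.5],[0.031,0,0.0085,0,-0.5]]}}

```text
time_s: 17.65
position: [0.5766, 0.0603, 0.0177]
orientation: [[-0.193, 0.979, 0.069], [0.946, 0.167, 0.279], [0.261, 0.119, -0.958]]
force: [0.2, -5.4, -0.3]
opening: 0.251
grasp_force: 3.1
```

Run:
```python
from h import *
go(.003,.065,.018);tile()
```

```text
t 17.65 jig [[ 2.7 66.3]] z 0.0177 F [ 0.2 -5.4 -0.3] q [-0.05  0.46 -0.29  0.76  0.29  1.34]
toolx yaw in jig deg 91.5 z axis [ 0.069  0.279 -0.958]
delta [-0.0012  0.0004 -0.0005]
scene tile ((-0.8091926574707031, 126.9124755859375), (99.35130310058594, 98.34524536132812), 89.963134765625) [-50.   77.2] [ 48.4 176.6]
```

>>> {"fn": "apply_moves", "kwargs": {"targets": [[0.0015,0,0.0005,0,-0.5],[0.003,0,0.001,0,-0.5],[0.003,0,0.001,0,-0.5],[0.003,0,0.001,0,-0.5],[0.003,0,0.001,0,-0.5],[0.003,0,0.001,0,-0.5],[0.003,0,0.001,0,-0.5],[0.003,0,0.001,0,-0.5]]}}

```text
time_s: 18.5
position: [0.5766, 0.0608, 0.0176]
orientation: [[-0.191, 0.979, 0.07], [0.947, 0.165, 0.274], [0.257, 0.119, -0.959]]
force: [-0.3, -27.6, 6.2]
opening: 0.253
grasp_force: 13.2
```

>>> {"fn": "apply_moves", "kwargs": {"targets": [[-0.008,0,-0.002,0,-0.5],[-0.022,0,-0.006,0,-0.3],[-0.02,0.003,-0.02,0,-0.3],[-0.015,0.005,-0.05,0,-0.3],[-0.005,0.009,-0.08,0,-0.3],[-0.03,-0.025,-0.11,0,-0.3],[-0.06,-0.06,-0.12,0,-0.3],[-0.06,-0.06,-0.12,0,-0.3]]}}

```text
time_s: 19.3
position: [0.5181, -0.0401, 0.1099]
orientation: [[-0.19, 0.979, 0.069], [0.946, 0.164, 0.279], [0.262, 0.118, -0.958]]
force: [-0.2, 0.1, 0.2]
opening: 0.352
grasp_force: 0.0
```

Run:
```python
from h import *
g=1.525
go(-.082+.092*np.cos(g),.064-.092*np.sin(g),.042)
tile('wrist','pics/w5.png');tile()
ci=camera_info('wrist')
for g in(1.45,1.5,1.55):print(project(ci,np.r_[toworld(J,[-.082+.092*np.cos(g),.064-.092*np.sin(g)])[0],.064]))
```

```text
t 19.3 jig [[-72.4 -22.3]] z 0.1099 F [-0.2  0.1  0.2] q [-0.25  0.31 -0.26  1.01  0.29  1.14]
toolx yaw in jig deg 91.3 z axis [ 0.069  0.279 -0.958]
delta [-0.0231 -0.0133  0.0629]
wrist tile ((3.0510711669921875, 111.59846496582031), (97.57222747802734, 68.57897186279297), 0.0970749706029892) [-45.7  77.3] [ 51.8 146. ]
scene tile ((-0.9166831970214844, 127.51774597167969), (98.14089965820312, 98.56099700927734), 89.963134765625) [-50.2  78.5] [ 48.4 176.6]
[[265.53154347 265.82907088]]
[[256.97954226 266.87889802]]
[[248.35217274 267.50027243]]
```

View pics/w5.png

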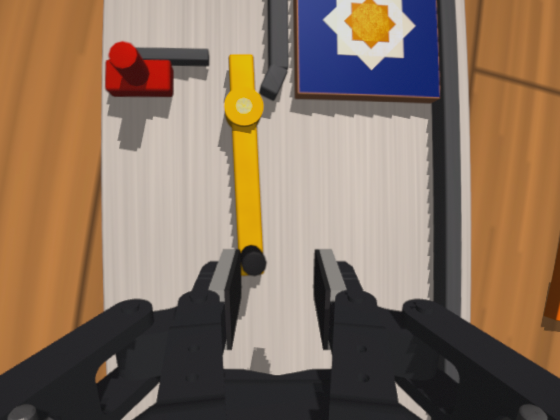

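The tile is home: the fence pushed back with 27 N and it sits at jig x ≈ +3. The post is at (252,262). I'll cage it with open fingers.

>>> {"fn": "apply_moves", "kwargs": {"targets": [[-0.005,-0.005,-0.002,0,-0.3],[-0.005,-0.005,-0.002,0,-0.3],[-0.01,-0.007,0.015,0,-0.3],[-0.015,-0.01,0.033,0,-0.3],[-0.02,-0.012,0.05,0,-0.3],[-0.023,-0.013,0.062,0,-0.3],[-0.023,-0.013,0.062,0,-0.3],[-0.023,-0.013,0.062,0,-0.3]]}}

```text
time_s: 20.2
position: [0.5167, -0.0428, 0.0429]
orientation: [[-0.194, 0.979, 0.068], [0.945, 0.168, 0.28], [0.263, 0.119, -0.958]]
force: [0.6, -0.4, 0.2]
opening: 0.354
grasp_force: 0.0
```

```bash
cat >> h.py <<'E'
def arc(g0,g1,n,z=.042):
    s=observe();p=np.array(s['position']);R=np.array(s['orientation'])
    print(s['time_s'],p,s['force'],(tojig(J,p[:2])*1000).round(1),np.degrees(np.arctan2(R[1,0],R[0,0])-J[2]).round(1),s['opening'],s['joint_positions'][5])
    for g in np.linspace(g0,g1,n+1)[1:]:
        P=np.r_[toworld(J,[-.082+.092*np.cos(g),.064-.092*np.sin(g)])[0],z]
        print(round(g,3),(R.T@(P-p)).round(4),'turn',round(g-g0,3))
E
python3 - <<'E'
from h import *
arc(1.525,.6,8)
E
```

```text
20.2 [ 0.51665034 -0.04282153  0.0428812 ] [ 0.55776435 -0.43908742  0.1727717 ] [[-74.3 -24.8]] 91.6 0.3543561309105771 1.124695075834131
1.409 [-0.0024  0.0069  0.0011] turn -0.116
1.294 [-0.0004  0.0172  0.0029] turn -0.231
1.178 [0.0027 0.0272 0.005 ] turn -0.347
1.062 [0.0069 0.0367 0.0074] turn -0.462
0.947 [0.0121 0.0455 0.0099] turn -0.578
0.831 [0.0184 0.0537 0.0126] turn -0.694
0.716 [0.0255 0.061  0.0155] turn -0.809
0.6 [0.0335 0.0675 0.0185] turn -0.925
```

>>> {"fn": "apply_moves", "kwargs": {"targets": [[-0.002,0.007,0.001,-0.116,-0.3],[0,0.017,0.003,-0.231,-0.3],[0.003,0.027,0.005,-0.347,-0.3],[0.007,0.037,0.007,-0.462,-0.3],[0.012,0.046,0.01,-0.578,-0.3],[0.018,0.054,0.0125,-0.694,-0.3],[0.025,0.061,0.0155,-0.809,-0.3],[0.033,0.068,0.0185,-0.925,-0.3]]}}

```text
time_s: 21.0
position: [0.5786, 0.0049, 0.0427]
orientation: [[-0.9, 0.43, 0.07], [0.431, 0.858, 0.28], [0.061, 0.282, -0.958]]
force: [-2.6, -1.0, 1.2]
opening: 0.352
grasp_force: 1.0
```

Run:
```python
from h import *
arc(.6,-.06,6)
```

```text
21.0 [0.57862522 0.00485008 0.04269614] [-2.59904268 -1.03281209  1.18212147] [[-5.  11.4]] 144.4 0.35155427248207494 0.3108722848165588
0.49 [0.002  0.0093 0.0036] turn -0.11
0.38 [0.0039 0.0188 0.0065] turn -0.22
0.27 [0.0068 0.0281 0.0094] turn -0.33
0.16 [0.0108 0.0369 0.0123] turn -0.44
0.05 [0.0158 0.0453 0.015 ] turn -0.55
-0.06 [0.0217 0.053  0.0177] turn -0.66
```

>>> {"fn": "apply_moves", "kwargs": {"targets": [[0.002,0.009,0.0035,-0.11,-0.3],[0.004,0.019,0.0065,-0.22,-0.3],[0.007,0.028,0.0095,-0.33,-0.3],[0.011,0.037,0.0125,-0.44,-0.3],[0.016,0.045,0.015,-0.55,-0.3],[0.022,0.053,0.0175,-0.6,-0.3],[0.022,0.055,0.018,-0.6,-0.3],[0.022,0.055,0.018,-0.6,-0.3]]}}

```text
time_s: 21.8
position: [0.5837, 0.0665, 0.042]
orientation: [[-0.987, -0.148, 0.069], [-0.123, 0.952, 0.28], [-0.107, 0.268, -0.957]]
force: [0.6, -0.8, 0.5]
opening: 0.347
grasp_force: 0.0
```

```bash
cat >> h.py <<'E'
def gate():
    a=get_image('scene');ci=camera_info('scene')
    m=mask(a,(20,150,100),(35,255,255));m[:165]=0;m[230:]=0;m[:,:240]=0;m[:,310:]=0
    for c in cv2.findContours(m,cv2.RETR_EXTERNAL,cv2.CHAIN_APPROX_NONE)[0]:
        if cv2.contourArea(c)>8:
            P=tojig(J,plane(ci,c[:,0],.03))*1000;print('gate',cv2.minAreaRect(P.astype(np.float32)),P.min(0).round(1),P.max(0).round(1))
E
python3 - <<'E'
from h import *
arc(-.06,-.12,2);gate()
E
```

```text
21.8 [0.58371811 0.06651127 0.04199172] [ 0.61660828 -0.76014943  0.50571129] [[10.8 71.2]] -182.9 0.3469747220388035 -0.16888209984067953
-0.09 [0.0012 0.001  0.0001] turn -0.03
-0.12 [0.0016 0.0036 0.0008] turn -0.06
gate ((6.599143981933594, 59.93885040283203), (22.7791805267334, 44.14508819580078), 89.14514923095703) [-15.6  48.2] [28.5 71.2]
gate ((-56.609161376953125, 69.48149108886719), (10.8690185546875, 25.887296676635742), 60.9005012512207) [-70.   61.4] [-45.3  73.7]
gate ((-102.20680236816406, 61.760833740234375), (29.504404067993164, 24.60293197631836), 6.779918193817139) [-117.3   50.1] [-87.2  75.1]
```

>>> {"fn": "apply_moves", "kwargs": {"targets": [[0,0.001,0.0003,0,-0.3],[0,0.002,0.0006,0,-0.3],[0,0.003,0.0009,0,-0.3],[0,0.004,0.0011,0,-0.3],[0,0.005,0.0014,0,-0.3],[0,0.006,0.0017,0,-0.3],[0,0.006,0.0017,0,-0.3],[0,0.006,0.0017,0,-0.3]]}}

```text
time_s: 22.65
position: [0.5832, 0.0697, 0.0413]
orientation: [[-0.987, -0.146, 0.07], [-0.122, 0.954, 0.275], [-0.107, 0.263, -0.959]]
force: [0.7, -22.0, 5.0]
opening: 0.354
grasp_force: 11.1
```

Run:
```python
from h import *
arc(-.06,-.12,1);gate();jt((0,.01,0),(-.01,0,0),(0,0,.01))
```

```text
22.65 [0.58320129 0.06971367 0.04129078] [  0.71666987 -22.0290931    4.95493032] [[10.8 74.5]] -183.0 0.3535297433612471 -0.158596482377443
-0.12 [ 0.0014  0.0007 -0.0007] turn -0.06
gate ((5.390331268310547, 60.90831756591797), (22.225265502929688, 45.97511291503906), 89.11656951904297) [-17.7  49.6] [28.4 71.9]
gate ((-102.05657958984375, 61.18212127685547), (28.74091339111328, 28.00390625), 11.840100288391113) [-117.3   49.4] [-87.2  77.7]
(0, 0.01, 0) -> [0.0005 0.0096 0.0026]
(-0.01, 0, 0) -> [ 0.0099 -0.0002 -0.0012]
(0, 0, 0.01) -> [-0.0011  0.0026 -0.0096]
```

The gate is shut against its stop (22 N). I'll withdraw along the tool axis and go to the knob's −x side.

>>> {"fn": "apply_moves", "kwargs": {"targets": [[0,-0.003,-0.001,0,-0.3],[0,-0.003,-0.031,0,-0.3],[0,-0.003,-0.065,0,-0.3],[0.045,0.003,-0.068,0,-0.6],[0.09,0.009,-0.07,0,-1],[0.135,0.015,-0.073,0,-1],[0.18,0.021,-0.076,0,-1],[0.18,0.021,-0.076,0,-1]]}}

```text
time_s: 23.5
position: [0.3908, 0.0492, 0.0996]
orientation: [[-0.987, -0.147, 0.065], [-0.123, 0.952, 0.281], [-0.103, 0.269, -0.958]]
force: [1.5, -0.1, -0.7]
opening: 0.002
grasp_force: 0.0
```

Run:
```python
from h import *
go(-.175,.084,.042);tile();gate()
ci=camera_info('wrist');a=get_image('wrist');cv2.imwrite('pics/w6.png',a[:,:,::-1])
```

```text
t 23.5 jig [[-182.2   87.8]] z 0.0996 F [ 1.5 -0.1 -0.7] q [-0.11  0.03 -0.63  0.88  0.29 -0.24]
toolx yaw in jig deg -182.9 z axis [ 0.065  0.281 -0.958]
delta [-0.0014 -0.019   0.055 ]
scene tile ((-0.9166831970214844, 127.51774597167969), (98.14089965820312, 98.56099700927734), 89.963134765625) [-50.2  78.5] [ 48.4 176.6]
gate ((-44.75249099731445, 59.323753356933594), (34.429019927978516, 145.42904663085938), 85.3553466796875) [-117.3   44. ] [28.4 80.2]
```

View pics/w6.png

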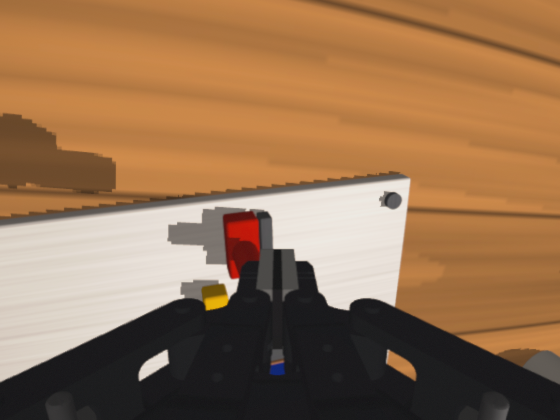

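The view shows the red bolt at (242,245) still back, and the gate tail at (215,297) shut. Descending and pushing +x.

>>> {"fn": "apply_moves", "kwargs": {"targets": [[0,-0.006,0.018,0,-1],[-0.001,-0.012,0.036,0,-1],[-0.001,-0.019,0.055,0,-1],[-0.001,-0.019,0.055,0,-1],[-0.008,-0.019,0.056,0,-1],[-0.015,-0.019,0.057,0,-1],[-0.022,-0.018,0.0575,0,-1],[-0.028,-0.018,0.058,0,-1]]}}

```text
time_s: 24.45
position: [0.4319, 0.0517, 0.0436]
orientation: [[-0.986, -0.149, 0.069], [-0.124, 0.952, 0.28], [-0.108, 0.268, -0.958]]
force: [-8.4, -0.8, 0.3]
opening: 0.003
grasp_force: 4.9
```

>>> {"fn": "apply_moves", "kwargs": {"targets": [[-0.002,0,0,0,-1],[-0.004,0,0,0,-1],[-0.006,0,0.001,0,-1],[-0.007,0,0.001,0,-1],[-0.008,0,0.001,0,-1],[-0.009,0,0.001,0,-1],[-0.009,0,0.001,0,-1],[-0.009,0,0.001,0,-1]]}}

```text
time_s: 25.25
position: [0.4334, 0.053, 0.0415]
orientation: [[-0.988, -0.145, 0.057], [-0.124, 0.952, 0.28], [-0.095, 0.269, -0.958]]
force: [-44.4, -11.0, 27.9]
opening: -0.001
grasp_force: 23.4
```

```bash
cat >> h.py <<'E'
def bolt(n='scene'):
    a=get_image(n);ci=camera_info(n);c=project(ci,np.r_[toworld(J,[-.13,.084])[0],.03])[0]
    red=mask(a,(0,150,60),(8,255,255))|mask(a,(172,150,60),(179,255,255))
    q=biggest(red,c,25);P=tojig(J,plane(ci,q,.03))*1000;print(n,'bolt',P.min(0).round(1),P.max(0).round(1),q.min(0),q.max(0))
E
python3 - <<'E'
from h import *
go(-.14,.084,.042);bolt();gate()
a=cv2.cvtColor(cv2.imread('pics/scene.png'),cv2.COLOR_BGR2RGB)
red=mask(a,(0,150,60),(8,255,255))|mask(a,(172,150,60),(179,255,255));q=biggest(red,(269,181),25);print('at start (locked)',q.min(0),q.max(0))
E
```

```text
t 25.25 jig [[-139.6   84.1]] z 0.0415 F [-44.4 -11.   27.9] q [-0.08  0.19 -0.62  0.73  0.29 -0.22]
toolx yaw in jig deg -182.9 z axis [ 0.057  0.28  -0.958]
delta [ 0.0003  0.     -0.0006]
scene bolt [-157.8   67.3] [-96.9 113. ] [265. 174.] [275. 186.]
gate ((-44.75249099731445, 59.323753356933594), (34.429019927978516, 145.42904663085938), 85.3553466796875) [-117.3   44. ] [28.4 80.2]
at start (locked) [265. 174.] [275. 187.]
```

The bolt is at its stop, with the same pixels as at the start. Backing off and lifting clear.

>>> {"fn": "apply_moves", "kwargs": {"targets": [[0.008,0,-0.001,0,-1],[0.018,0,-0.002,0,-1],[0.03,0,-0.003,0,-1],[0.03,0,-0.03,0,-1],[0.03,0,-0.07,0,-1],[0.03,0,-0.11,0,-1],[0.03,0,-0.13,0,-1],[0.03,0,-0.13,0,-1]]}}

```text
time_s: 26.15
position: [0.4027, 0.0119, 0.1671]
orientation: [[-0.986, -0.149, 0.074], [-0.123, 0.952, 0.279], [-0.112, 0.266, -0.957]]
force: [-0.5, 0.3, -1.0]
opening: 0.002
grasp_force: 0.0
```

Run:
```python
from h import *
go(0,0,.1);bolt();gate();tile()
a=get_image('scene');cv2.imwrite('pics/s3.png',cv2.resize(a[150:280,180:360,::-1],None,fx=4,fy=4))
```

```text
t 26.15 jig [[-177.    48.9]] z 0.1671 F [-0.5  0.3 -1. ] q [-0.2   0.01 -0.47  1.08  0.29 -0.34]
toolx yaw in jig deg -182.9 z axis [ 0.074  0.279 -0.957]
delta [-0.1706 -0.0617  0.0729]
scene bolt [-157.8   67.3] [-95.4 113. ] [265. 174.] [275. 187.]
gate ((-44.75249099731445, 59.323753356933594), (34.429019927978516, 145.42904663085938), 85.3553466796875) [-117.3   44. ] [28.4 80.2]
scene tile ((-0.9166831970214844, 127.51774597167969), (98.14089965820312, 98.56099700927734), 89.963134765625) [-50.2  78.5] [ 48.4 176.6]
```

View pics/s3.png

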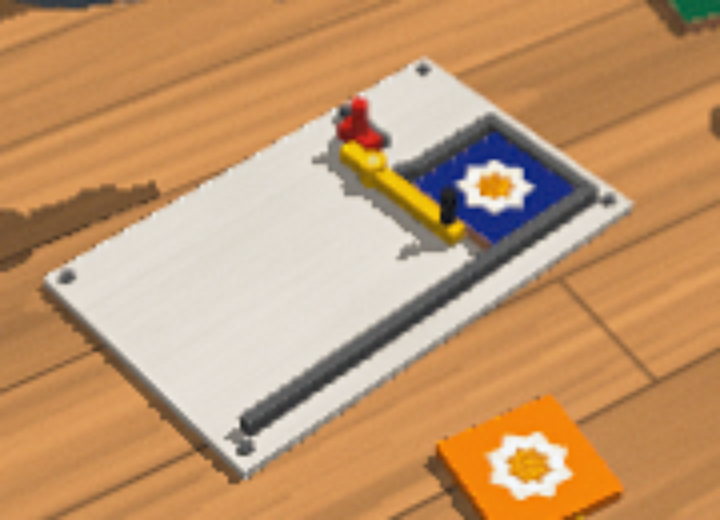

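The picture shows the tile home in the nest at (495,187), the gate shut from (345,152) to (460,232), and the bolt locked at (360,125). The arm is clear, so I'm handing in.

```bash
python3 -c "
from rig import *
print(finish_job())"
```

```text
the job is handed in; nothing more can be done
None
```

The job is handed in at about 26 s of the 72 s allowed: the blue star tile is home against the back fence, the gate is shut and the red bolt is locked, all checked in the last picture; the judge's verdict was not shown.

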